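# Close up a column heater: strap down, lid onto its hinge, hold for the pin

### The job

The column heater has been reloaded and needs its lid back. First swing the steel strap with the red tab right down across the column; then pick up the loose blue-grey lid by its black handle, set it on the heater so that its two hinge knuckles drop between the heater's three and the pin holes line up, and press it fully down on the rim against the springs. Finish with the handle still gripped and the lid held pressed down like that, so that a colleague can slide the hinge pin in; leave the pin, the screwdriver, the long spare column and the beaker where they are.

Things in the scene. Friction and masses are not known exactly. Their poses are not given: they have to be found in the camera images.
- heater: Column heater, fixed to the bench: blue-grey open-topped box 124 x 236 x 60 mm (x, y, z), walls 8 mm; opening 108 x 220 mm, rim at z = 60 mm. Origin: centre of its underside. Its +x points to the hinge side (rear, away from the robot), z up. A raised strap stops the lid from going down.
- heater_springs (a point): Centre of the level of the tips of the four lid-lifting spring posts in the heater's corners (x = +-44, y = +-98 mm), at z = 58 mm of its frame. They yield straight down under the lid's plug: about 2 N in all at first touch, 8 N when the lid is fully down (8 mm lower). The lid's own weight leaves it 5 to 7 mm too high: it must be pressed and kept pressed.
- lid: Loose blue-grey lid, 0.28 to 0.42 kg, lying right way up on the bench. Origin: centre of the underside of its grey plug; +x points to its hinge edge, z up. Plug 104 x 216 mm, 10 mm deep, lower 4 mm tapering in by 3.5 mm; above it a plate 124 x 236 mm, z = 10 to 18 mm, that comes to lie on the rim. Fully home, its origin is at x = 0, y = 0, z = 50 mm of the heater's frame, axes parallel.
- lid_handle (a point): Centre of the grip bar of the lid's black handle: bar 14 mm thick (x), 100 mm long (y), 12 mm high, at x = 0, y = 0, z = 44 mm of the lid's frame; 20 mm of free space under the bar, its two 12 mm posts at y = +-42 mm.
- lid_hinge_l (a point): Point on the lid's hinge line at x = 73, y = +75, z = 10 mm of the lid's frame. On this line the lid has two knuckles centred at y = -32 and +32 mm, 27 mm long, 16 mm in diameter, ends chamfered: they enter the heater's gaps with 5 mm to spare at either end.
- lid_hinge_r (a point): Point on the lid's hinge line at x = 73, y = -75, z = 10 mm of the lid's frame (y- end).
- heater_hinge_l (a point): Point on the heater's hinge line at x = 73, y = +75, z = 60 mm of the heater's frame; lid_hinge_l coincides with it when the holes line up. On this line stand the heater's three knuckles, centred at y = -64, 0 and +64 mm, each 27 mm long, 16 mm in diameter, ends chamfered, with a 7 mm hole; gaps of 37 mm between them.
- heater_hinge_r (a point): Point on the heater's hinge line at x = 73, y = -75, z = 60 mm of the heater's frame; lid_hinge_r coincides with it when the holes are in line.
- strap (a joint): Angle of the retaining strap in the heater, rad: 0 = lying level across the column (its end stop), about 1.6 = standing up; it tips up and toward the robot side (heater -x) as it opens, at most 1.95. Its hinge is stiff enough to stay where it is left; 1 N at the tab moves it.
- strap_hinge (a point): The strap's hinge axis (parallel to the heater's y), at x = -34, y = 0, z = 37 mm of the heater's frame.
- strap_tab (a point): Middle of the outer face (upper face when down) of the red plastic tab at the strap's free end, 60 mm from the hinge axis. The strap is a steel strip 24 mm wide and 3 mm thick, its mid-plane through the hinge axis, reaching 52 mm from its axis; the tab is 16 x 28 x 8 mm, from 52 to 68 mm.
- column: Loose steel chromatography column 168 mm long with hex nuts 20 mm across, lying along the heater's y in its two saddles, origin at the underside of its middle, 18 mm above the heater's underside. It stays there.
- hinge_pin: Loose steel hinge pin, 6 mm thick, 170 mm long with a bent end, lying on the bench. Leave alone.
- driver: Screwdriver with orange handle, 162 mm long, lying on the bench. Leave alone.
- spare_column: Long steel column, 268 mm, with red end caps, lying on the bench. Leave alone.
- beaker: Clear beaker, 52 mm diameter, 70 mm high. Leave alone.

How it is judged:
On the way:
1. the strap is swung down across the column while the lid is still off the heater (value of joint strap below 0.1 rad and horizontal distance between lid and heater above 0.15 m), for 0.2 s.
At the end, for the whole second after the job is handed in: The lid's handle is gripped (over 2 N, tool centre at most 21 mm above the bar's centre), the lid level within 0.04 rad, its hinge line at both ends within 2 mm in height, 3 mm front to back and 5 mm lengthwise of the heater's; strap below 0.1 rad, column in its saddles (x of lid_hinge_l in the frame of heater_hinge_l between -0.003 and 0.003 m and y of lid_hinge_l in the frame of heater_hinge_l between -0.005 and 0.005 m and z of lid_hinge_l in the frame of heater_hinge_l between -0.002 and 0.002 m and x of lid_hinge_r in the frame of heater_hinge_r between -0.003 and 0.003 m and y of lid_hinge_r in the frame of heater_hinge_r between -0.005 and 0.005 m and z of lid_hinge_r in the frame of heater_hinge_r between -0.002 and 0.002 m and angle between lid's own z axis and vertical below 0.04 rad and contact force between the fingers and lid above 2 N and value of joint strap below 0.1 rad and z of column in the frame of heater between 0.013 and 0.023 m and x of column in the frame of heater between -0.006 and 0.006 m and z of the grasp point in the frame of lid_handle below 0.021 m and x of the grasp point in the frame of lid_handle between -0.015 and 0.015 m and y of the grasp point in the frame of lid_handle between -0.05 and 0.05 m); the arm keeps its last pose, push and grip.
It fails at once if the hinge pin is moved more than 30 mm (distance of hinge_pin from where it was at the start of the episode above 0.03 m).
It fails at once if the screwdriver is moved more than 30 mm (distance of driver from where it was at the start of the episode above 0.03 m).
It fails at once if the spare column is moved more than 30 mm (distance of spare_column from where it was at the start of the episode above 0.03 m).
It fails at once if the beaker is moved more than 30 mm or tipped (distance of beaker from where it was at the start of the episode above 0.03 m or angle between beaker's own z axis and vertical above 0.5 rad).
It also fails if it takes over 54 s, if anything falls off the work surface, if the arm or the gripper's body presses on something with over 40 N, if the wrist force passes 120 N, or if a joint passes its speed limit or range.

### The arm

A 6-joint arm with a two-finger parallel gripper is mounted at the origin on a cart in front of the work surface, level with it; the furniture and walls round the work are solid. World frame = base frame: x ahead of the robot, y to its left, z up, the work surface at z = 0. Lengths are in m, angles in rad, forces in N, time in s.
With the tool pointing down it reaches from about 0.4 to 0.825 m from the base axis. Payload 7 kg.
Tool frame: the origin (TCP) lies between the finger pads, 19 mm behind the fingertips; this is the grasp point; z points along the fingers, y is the line along which they close (so a half turn about z gives the same grasp; the last joint's range is limited). The gripper opens to 88 mm and grips with 3 to 60 N. Pads are 19 mm wide; open, the fingers measure 130 mm over their backs; the gripper's body (78 mm by 193 mm) begins 47 mm behind the grasp point.
Start: joints at [1.581, 0.359, 0.012, 0, -1.224, -0.288], TCP at [0.185, 0.649, 0.245] pointing down, gripper open.
Joint ranges: [-3.07, 3.07], [-1.43, 2.12], [-1.02, 1.25], [-3.03, 1.67], [-3.05, -0], [-3.03, 3.03]. Speed limits (rad/s): [2.39, 2.39, 3.01, 3.14, 3.14, 3.14].

### API

Orientations are given as [roll, pitch, yaw] about the fixed x, y, z axes, in that order (R = Rz(yaw) Ry(pitch) Rx(roll)).
In Python, from bench import manip, eyes, order gives the robot as it stands. The module is installed in compiled form; this text tells all that it offers.
- The arm moves only by the tool carry_out, never from a script. Its argument "motion" is a list of rows, each an object with "delta_pos": the shift along the tool's x, y, z in mm, a list of three; "rotation": the turn, a rotation vector about the tool's x, y, z in degrees, a list of three. A call has 1 to 8 rows; each row is the pose to reach, as a shift and turn from the pose commanded when the call began, along the tool's axes at that moment; what a row does not reach only later rows make up. A row lasts 1/10 s, in which the tool goes at most 50 mm and 8.59 degrees, less where a joint would pass 70% of its speed; a pose out of reach is approached as far as the arm can. A call with a gripper value outside its range is refused whole. "claw" is the finger opening in mm, from 0 to 87.6, set as the call begins (left out, the last holds). The fingers move at their own pace and stop on an object; "grip_force" is the grip in N (left out, the last holds). Time passes only in rows, so rows that repeat a pose let the fingers close. It gives the time, the measured TCP pose, the force, the opening and the grip force at its end, in the units of the state.
- manip.sense(): the state, without advancing time (a new reading comes with each control period).
- eyes.read_camera(name): name is "side" or "top" or "wrist"; returns (picture, depth): 400x640x3 uint8, red, green, blue; 400x640 float32, m along the optical axis (not along the pixel's ray), 0 where there is no reading.
- eyes.camera_info(name): a dict with "intrinsics" (3x3 intrinsics, pixels), "R" (3x3) and "t" (3): a world point X has camera coordinates R X + t. Camera axes: x right, y down, z forward; pixel columns grow to the right and rows downward; lengths in m; the calibration is good to about 2 mm. A picture is of the moment at which its call begins: read the wrist's pose just before it. camera_info takes no time and is no camera call; for the wrist camera it gives the pose at the moment of the call.
- order.finish_job(): hands the job in; it is judged then, once.
The state is a dict: "clock": time; "joint_positions": joint angles; "qd": joint speeds; "joint_efforts": joint torques, N m; "position": TCP position; "tool_rot": TCP orientation; "ft_force": force on the tool from outside, world axes, zero at the start; "wrist_torque": the same for the moment, N m; "grip_width": opening from 0.0 (shut) to 1.0 (fully open); "grasp_force": force on a finger pad.
Only numpy, scipy, OpenCV 4.12 (cv2) and the standard library are available. Lean on these libraries where they do the work, as an engineer would, in place of code of your own. Each camera call takes 0.05 s, during which the arm holds its last target. There are 200 camera calls.

## Working session

There is one attempt and no reset: what is moved stays moved. The work goes in short steps, Python scripts to look and compute and a tool call to move; the robot and the scene stay as the last step left them, time stands still between calls to the robot, and variables do not carry over. Pictures are saved under pics/ and viewed, at most 10 in all, crops included, and the job is handed in when it is done.

Besides the shell and the picture viewer there is one more tool, called in YAML: its name, and indented under it one key for each argument. carry_out: Moves the arm, as the interface text tells. Its arguments: {"type":"object","properties":{"motion":{"type":"array"},"claw":{"type":"number"},"grip_force":{"type":"number"}},"required":["motion"]}

```bash
mkdir -p pics
cat > h.py <<'E'
import numpy as np, cv2
from bench import manip, eyes, order
def grab(n):
    ci=eyes.camera_info(n); p,d=eyes.read_camera(n)
    return p,d,np.array(ci["intrinsics"]),np.array(ci["R"]),np.array(ci["t"])
def cloud(d,K,R,t):
    v,u=np.mgrid[:d.shape[0],:d.shape[1]]
    c=np.stack([(u-K[0,2])/K[0,0]*d,(v-K[1,2])/K[1,1]*d,d],-1)
    return (c-t)@R
def ray(u,v,z,K,R,t):
    d=R.T@np.linalg.solve(K,[u,v,1.]); o=-R.T@t
    return o+d*(z-o[2])/d[2]
E
python3 - <<'E'
from h import *
for n in ["top","side"]:
    p,d,K,R,t=grab(n); np.savez(n+".npz",p=p,d=d,K=K,R=R,t=t)
    cv2.imwrite(f"pics/{n}0.png",p[:,:,::-1]); print(n,K[0,0],-R.T@t,R[2],(d>0).mean())
print(manip.sense())
E
```

```text
top 446.47396817872846 [ 0.24230778 -0.07213918  1.36768761] [ 0.1782731   0.00965032 -0.98393372] 0.99607421875
side 456.37237239831614 [ 0.40131257 -1.20167305  0.57133533] [ 0.07894126  0.91064455 -0.40557956] 0.98373046875
{'clock': 0.1, 'joint_positions': array([ 1.58110886e+00,  3.59318697e-01,  1.11478400e-02, -3.20474510e-04,
       -1.22408698e+00, -2.88106600e-01]), 'qd': array([-1.01089869e-03, -1.85851915e-03,  1.15332314e-03,  2.37464765e-03,
       -9.46271281e-05, -9.47195096e-04]), 'joint_efforts': array([-1.32570232e-03, -5.84166098e+01,  2.93749076e+01,  7.01548263e+00,
        1.01277253e-02, -4.92106869e-05]), 'position': array([0.18501168, 0.64872417, 0.24451083]), 'tool_rot': array([ 3.14010577e+00, -1.26444647e-04, -2.77903091e-01]), 'ft_force': array([-0.22182614,  0.37162268, -0.2276488 ]), 'wrist_torque': array([0.01564265, 0.00664558, 0.01258814]), 'grasp_force': 0.0, 'grip_width': 0.9965517745091592}
```

View pics/top0.png

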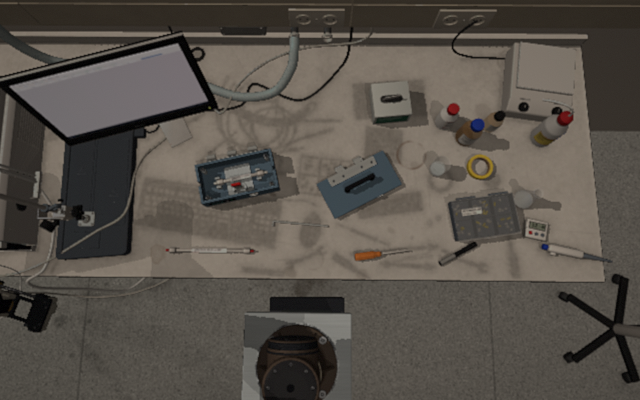

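View pics/side0.png

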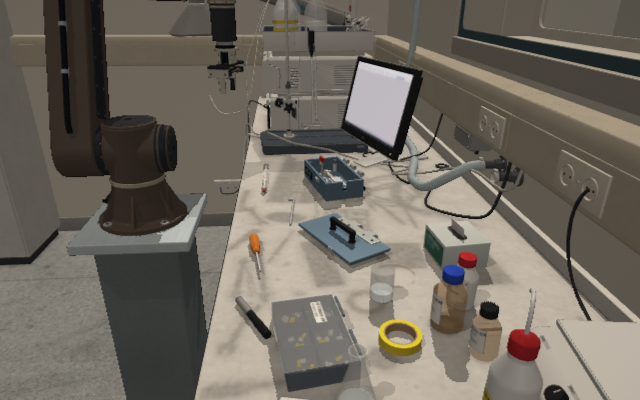

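Top view: the open heater is at about (238,178) with the red tab near (236,184). The lid is at (360,184), its handle at (360,181) and hinge edge up. The driver, pin and spare column lie in front, and the beaker is at about (440,170).

Run:
```python
from h import *
for n,hb,lb in [("top",(185,290,140,215),(310,410,140,225)),("side",(295,370,145,205),(290,395,205,270))]:
    f=np.load(n+".npz"); p,d,K,R,t=[f[k] for k in "pdKRt"]
    P=cloud(d,K,R,t); hsv=cv2.cvtColor(p,cv2.COLOR_RGB2HSV)
    blue=(hsv[...,0]>90)&(hsv[...,0]<125)&(hsv[...,1]>60)
    def box(b):
        m=np.zeros(d.shape,bool); m[b[2]:b[3],b[0]:b[1]]=1; return m
    mh=box(hb)&(P[...,2]>.05)&(P[...,2]<.075)&(d>0)
    ml=box(lb)&(P[...,2]>.008)&(P[...,2]<.06)&blue&(d>0)
    mk=box(lb)&(P[...,2]>.038)&(P[...,2]<.07)&(d>0)
    red=box(hb)&((hsv[...,0]<8)|(hsv[...,0]>172))&(hsv[...,1]>120)
    print(n,"bench z",np.median(P[box((300,330,230,245))][:,2]))
    for nm,m in [("rim",mh),("rimblue",mh&blue),("lid",ml),("handle",mk),("red",red)]:
        Q=P[m]
        if len(Q)<5: print(nm,len(Q)); continue
        r=cv2.minAreaRect((Q[:,:2]*1000).astype(np.float32))
        print(nm,len(Q),"z",np.percentile(Q[:,2],[5,50,95]).round(4),"rect",np.round(r[0],1),np.round(r[1],1),round(r[2],1),"mean",Q.mean(0).round(4))
        if nm=="red":
            v,u=np.nonzero(m);print(u.min(),u.max(),v.min(),v.max(),u.mean(),v.mean())
```

```text
top bench z -0.0008894095573697383
rim 950 z [0.0524 0.0589 0.0672] rect [557.  189.6] [149.1 236.2] 13.4 mean [0.5633 0.1933 0.0591]
rimblue 195 z [0.0509 0.056  0.0626] rect [549.3 187.1] [122.1 232.6] 13.3 mean [0.5545 0.2008 0.0565]
lid 60 z [0.0133 0.019  0.0466] rect [ 538.5 -183.6] [117.4 228.5] 28.2 mean [ 0.5316 -0.1794  0.0217]
handle 159 z [0.0437 0.0485 0.053 ] rect [ 538.6 -184.9] [15.  98.7] 28.6 mean [ 0.538  -0.1853  0.0485]
red 33 z [0.0114 0.1027 0.108 ] rect [527.9 186. ] [39.6 25.4] 27.7 mean [0.5196 0.1825 0.0898]
231 240 182 186 235.6969696969697 184.03030303030303
side bench z 0.013621100955915892
rim 591 z [0.0508 0.0577 0.0659] rect [571.6 262.7] [424.7 213.6] 76.8 mean [0.5681 0.178  0.0575]
rimblue 237 z [0.0502 0.0547 0.0596] rect [551.3 184.8] [122.6 242.7] 13.5 mean [0.5549 0.1687 0.0549]
lid 244 z [0.0124 0.0167 0.0192] rect [ 540.5 -191.8] [120.3 227.3] 28.2 mean [ 0.5384 -0.2279  0.0167]
handle 351 z [0.041  0.0503 0.0681] rect [ 565.6 -285.4] [ 52.4 301.2] 11.1 mean [ 0.5667 -0.2949  0.0541]
red 24 z [0.0898 0.099  0.105 ] rect [519.  175.8] [ 8.7 22.2] 8.2 mean [0.5192 0.1735 0.098 ]
320 323 156 162 321.5833333333333 158.79166666666666
```

```bash
cat >> h.py <<'E'
from scipy.spatial.transform import Rotation as Ro
def plan(target,yawdeg,dr=None):
    s=manip.sense(); R0=Ro.from_euler("xyz",s["tool_rot"]); Rt=Ro.from_euler("xyz",[180,0,yawdeg],degrees=True)
    d=R0.inv().apply(np.array(target)-s["position"])*1000; w=(R0.inv()*Rt).as_rotvec(degrees=True)
    print("delta",d.round(1),"rot",w.round(2),"rows",np.linalg.norm(d)/50,np.linalg.norm(w)/8.59); return d,w
E
python3 - <<'E'
from h import *
plan([0.50,0.175,0.26],-76.6)
E
```

```text
delta [432.9 369.2 -14.9] rot [ 7.000e-02 -5.000e-02  6.068e+01] rows 11.381953150576564 7.063722336488052
```

carry_out:
  motion:
    - {"delta_pos":[433,369,-15],"rotation":[0,0,60.7]}
    - {"delta_pos":[433,369,-15],"rotation":[0,0,60.7]}
    - {"delta_pos":[433,369,-15],"rotation":[0,0,60.7]}
    - {"delta_pos":[433,369,-15],"rotation":[0,0,60.7]}
    - {"delta_pos":[433,369,-15],"rotation":[0,0,60.7]}
    - {"delta_pos":[433,369,-15],"rotation":[0,0,60.7]}
    - {"delta_pos":[433,369,-15],"rotation":[0,0,60.7]}
    - {"delta_pos":[433,369,-15],"rotation":[0,0,60.7]}
  claw: 0

```text
clock: 0.9
position: [0.4072, 0.3142, 0.2559]
tool_rot: [3.142, 0.0, -1.342]
ft_force: [1.3, 1.3, -0.3]
grip_width: 0.336
grasp_force: 0.0
```

Run:
```python
from h import *
print(manip.sense()["clock"])
plan([0.50,0.175,0.26],-76.6)
```

```text
0.9
delta [156.6 -58.9  -4.1] rot [ 0.    0.   -0.31] rows 3.3477437700169164 0.036275594166594725
```

carry_out:
  motion:
    - {"delta_pos":[157,-59,-4],"rotation":[0,0,0]}
    - {"delta_pos":[157,-59,-4],"rotation":[0,0,0]}
    - {"delta_pos":[157,-59,-4],"rotation":[0,0,0]}
    - {"delta_pos":[157,-59,-4],"rotation":[0,0,0]}
    - {"delta_pos":[157,-59,-4],"rotation":[0,0,0]}
    - {"delta_pos":[157,-59,-4],"rotation":[0,0,0]}

```text
clock: 1.5
position: [0.5003, 0.1767, 0.2595]
tool_rot: [3.141, -0.0, -1.339]
ft_force: [0.2, 0.3, 0.6]
grip_width: 0.006
grasp_force: 0.0
```

Run:
```python
from h import *
print(manip.sense()["position"],manip.sense()["tool_rot"],manip.sense()["ft_force"])
p,d,K,R,t=grab("wrist"); np.savez("w1.npz",p=p,d=d,K=K,R=R,t=t)
cv2.imwrite("pics/w1.png",p[:,:,::-1]); print(K[0,0],-R.T@t,R)
```

```text
[0.50031882 0.17666967 0.25952695] [ 3.14086877e+00 -6.79297168e-05 -1.33875201e+00] [0.22347352 0.33238072 0.61735608]
300.40111894942885 [0.51674047 0.10623451 0.3996768 ] [[-0.97344923 -0.22890068  0.00104153]
 [-0.22015791  0.93749502  0.2695062 ]
 [-0.06266658  0.2621213  -0.96299809]]
```

View pics/w1.png

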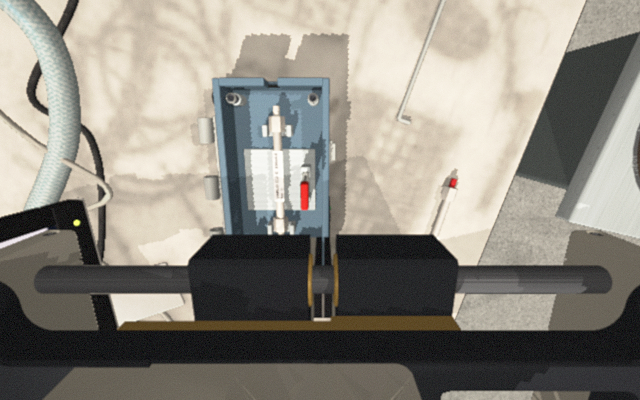

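The wrist view shows the heater's -y half with its rim at columns 215-328, two of its knuckles at (206,130) and (211,187), and the red tab at (305,195), upright.

Run:
```python
from h import *
f=np.load("w1.npz"); p,d,K,R,t=[f[k] for k in "pdKRt"]
P=cloud(d,K,R,t); hsv=cv2.cvtColor(p,cv2.COLOR_RGB2HSV)
th=np.radians(13.4); ex=np.array([np.cos(th),np.sin(th),0]); ey=np.array([-np.sin(th),np.cos(th),0])
m=((hsv[...,0]<8)|(hsv[...,0]>172))&(hsv[...,1]>120); m[:,:280]=0; m[:,330:]=0; m[235:]=0
Q=P[m]; print("red",len(Q),np.percentile(Q,[3,50,97],axis=0).round(4)); 
C=np.array([.549,.186,0]); L=np.stack([(Q-C)@ex,(Q-C)@ey,Q[:,2]],1); print(np.percentile(L,[3,50,97],axis=0).round(4))
# rim
m=(P[...,2]>.055)&(P[...,2]<.064)&(d>0); m[235:]=0; m[:,:190]=0; m[:,345:]=0
Q=P[m]; r=cv2.minAreaRect((Q[:,:2]*1000).astype(np.float32)); print("rim",len(Q),r)
L=np.stack([(Q-C)@ex,(Q-C)@ey,Q[:,2]],1); print(np.percentile(L,[1,50,99],axis=0).round(4))
# edges: per y slice min/max x
for y in np.arange(-.11,.0,.01):
    s=L[abs(L[:,1]-y)<.004]
    a=s[s[:,0]<0,0]; b=s[(s[:,0]>0)&(s[:,0]<.064),0]
    print(round(y,3),a.min().round(4) if len(a) else None,b.max().round(4) if len(b) else None,s[:,0].max().round(4),len(s))
plan(C-ex*.085+np.array([0,0,.10]),-76.6)
```

```text
red 209 [[0.5134 0.1688 0.0944]
 [0.5179 0.1809 0.1054]
 [0.5228 0.1944 0.1071]]
[[-0.0347 -0.0101  0.0944]
 [-0.0313  0.0021  0.1054]
 [-0.028   0.0159  0.1071]]
rim 3643 ((569.1416625976562, 164.26116943359375), (141.40989685058594, 175.8822479248047), 13.498366355895996)
[[-0.0562 -0.1133  0.0554]
 [ 0.0502 -0.053   0.0605]
 [ 0.0756  0.0587  0.0631]]
-0.11 -0.056 0.0637 0.0665 836
-0.1 -0.056 0.0638 0.0667 150
-0.09 -0.056 0.064 0.0671 164
-0.08 -0.056 0.0638 0.0687 118
-0.07 -0.056 0.0637 0.0714 151
-0.06 -0.0561 0.064 0.0853 159
-0.05 -0.0561 0.0639 0.0718 148
-0.04 -0.0561 0.0639 0.0703 129
-0.03 -0.0561 0.0638 0.07 124
-0.02 -0.0561 0.0639 0.0703 122
-0.01 -0.0562 0.0639 0.0837 151
delta [  2.8  35.3 159.6] rot [ 0.03 -0.   -0.04] rows 3.270547445947305 0.005543516128408799
```

carry_out:
  motion:
    - {"delta_pos":[0,36,50],"rotation":[0,0,0]}
    - {"delta_pos":[0,36,100],"rotation":[0,0,0]}
    - {"delta_pos":[0,36,145],"rotation":[0,0,0]}
    - {"delta_pos":[0,36,160],"rotation":[0,0,0]}
    - {"delta_pos":[0,36,160],"rotation":[0,0,0]}

```text
clock: 2.05
position: [0.4631, 0.1684, 0.0971]
tool_rot: [3.136, -0.003, -1.336]
ft_force: [-0.1, 0.2, 0.2]
grip_width: 0.003
grasp_force: 0.0
```

carry_out:
  motion:
    - {"delta_pos":[0,-20,2],"rotation":[0,0,0]}
    - {"delta_pos":[0,-32,3],"rotation":[0,0,0]}
    - {"delta_pos":[0,-44,3],"rotation":[0,0,0]}
    - {"delta_pos":[0,-56,3],"rotation":[0,0,0]}
    - {"delta_pos":[0,-68,3],"rotation":[0,0,0]}
    - {"delta_pos":[0,-80,3],"rotation":[0,0,0]}
    - {"delta_pos":[0,-92,3],"rotation":[0,0,0]}
    - {"delta_pos":[0,-100,5],"rotation":[0,0,0]}

```text
clock: 2.85
position: [0.5643, 0.1924, 0.0952]
tool_rot: [-3.14, 0.0, -1.337]
ft_force: [-0.7, 0.3, 0.6]
grip_width: 0.007
grasp_force: 0.2
```

carry_out:
  motion:
    - {"delta_pos":[0,-5,8],"rotation":[0,0,0]}
    - {"delta_pos":[0,-10,16],"rotation":[0,0,0]}
    - {"delta_pos":[0,-10,22],"rotation":[0,0,0]}
    - {"delta_pos":[0,-10,26],"rotation":[0,0,0]}
    - {"delta_pos":[0,-10,29],"rotation":[0,0,0]}
    - {"delta_pos":[0,-10,30],"rotation":[0,0,0]}

```text
clock: 3.45
position: [0.572, 0.1941, 0.0646]
tool_rot: [3.141, -0.0, -1.337]
ft_force: [-0.3, 0.6, 1.0]
grip_width: 0.006
grasp_force: 0.2
```

carry_out:
  motion:
    - {"delta_pos":[0,0,1],"rotation":[0,0,0]}
    - {"delta_pos":[0,0,2],"rotation":[0,0,0]}
    - {"delta_pos":[0,0,3],"rotation":[0,0,0]}
    - {"delta_pos":[0,0,3],"rotation":[0,0,0]}

```text
clock: 3.85
position: [0.5724, 0.1943, 0.062]
tool_rot: [-3.141, 0.0, -1.337]
ft_force: [-0.1, -0.4, -0.2]
grip_width: 0.007
grasp_force: 0.0
```

carry_out:
  motion:
    - {"delta_pos":[0,0,1],"rotation":[0,0,0]}
    - {"delta_pos":[0,0,2],"rotation":[0,0,0]}
    - {"delta_pos":[0,0,2],"rotation":[0,0,0]}

```text
clock: 4.15
position: [0.5726, 0.1944, 0.0608]
tool_rot: [-3.141, -0.0, -1.337]
ft_force: [-3.2, -0.1, 8.3]
grip_width: 0.007
grasp_force: 3.9
```

Run:
```python
from h import *
th=np.radians(13.45); ex=np.array([np.cos(th),np.sin(th),0]); ey=np.array([-np.sin(th),np.cos(th),0])
plan(np.array([.5537,.1902,.29])+ey*.08+ex*.02,-76.6)
```

```text
delta [ -80.3   -0.7 -229.2] rot [-0.04 -0.    0.01] rows 4.857441266866438 0.004314381610132667
```

carry_out:
  motion:
    - {"delta_pos":[0,0,-45],"rotation":[0,0,0]}
    - {"delta_pos":[-20,0,-85],"rotation":[0,0,0]}
    - {"delta_pos":[-80,0,-230],"rotation":[0,0,0]}
    - {"delta_pos":[-80,0,-230],"rotation":[0,0,0]}
    - {"delta_pos":[-80,0,-230],"rotation":[0,0,0]}
    - {"delta_pos":[-80,0,-230],"rotation":[0,0,0]}
    - {"delta_pos":[-80,0,-230],"rotation":[0,0,0]}

```text
clock: 4.85
position: [0.5542, 0.2732, 0.2918]
tool_rot: [-3.138, 0.002, -1.336]
ft_force: [0.6, 0.3, -0.3]
grip_width: 0.004
grasp_force: 0.0
```

Run:
```python
from h import *
p,d,K,R,t=grab("wrist"); s=manip.sense(); np.savez("w2.npz",p=p,d=d,K=K,R=R,t=t)
cv2.imwrite("pics/w2.png",p[:,:,::-1]); print(s["position"],s["qd"].round(3))
```

```text
[0.55355639 0.27231881 0.28979334] [-0.013  0.024 -0.037 -0.008  0.003  0.001]
```

View pics/w2.png

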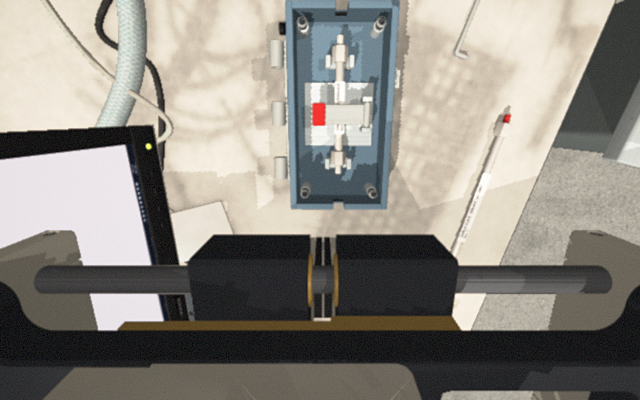

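The strap is down, with the red tab at (319,114). The three heater knuckles are at (277,52), (279,112) and (280,168), and the rim spans columns 287-405 down to row 208.

Run:
```python
from h import *
th=np.radians(13.45); ex=np.array([np.cos(th),np.sin(th),0]); ey=np.array([-np.sin(th),np.cos(th),0]); C=np.array([.5537,.1902,0])
for n in ["w1","w2"]:
    f=np.load(n+".npz"); p,d,K,R,t=[f[k] for k in "pdKRt"]
    P=cloud(d,K,R,t); Lx=(P-C)@ex; Ly=(P-C)@ey; Z=P[...,2]
    ok=(d>0); ok[232:]=0
    # rim top plane & edges: wall points z .056-.064
    m=ok&(Z>.057)&(Z<.063)&(abs(Lx)<.068)&(abs(Ly)<.13)
    print(n,"rim z med",np.median(Z[m]))
    kn=ok&(Z>.054)&(Z<.078)&(Lx>.0665)&(Lx<.095)&(abs(Ly)<.09)
    nl,lab,st,ce=cv2.connectedComponentsWithStats(kn.astype(np.uint8))
    for i in range(1,nl):
        if st[i,4]<60: continue
        k=lab==i; print(" knuckle",st[i].tolist(),"x",np.percentile(Lx[k],[2,50,98]).round(4),"y",np.percentile(Ly[k],[1,99]).round(4),"ymid",(np.percentile(Ly[k],[1,99]).mean()).round(4),"zmax",np.percentile(Z[k],95).round(4))
    def edges(A,B,lo,hi,rng):
        out=[]
        for b in rng:
            s=A[m&(abs(B-b)<.003)]; s=s[(s>lo)&(s<hi)]
            if len(s)>3: out.append((b,np.percentile(s,2),np.percentile(s,98)))
        return np.array(out)
    for nm,A,B,lo,hi,rng in [("wall-x",Lx,Ly,-.068,-.045,np.arange(-.1,.1,.01)),("wall+x",Lx,Ly,.045,.066,np.arange(-.1,.1,.01)),("wall-y",Ly,Lx,-.13,-.1,np.arange(-.04,.04,.01)),("wall+y",Ly,Lx,.1,.13,np.arange(-.04,.04,.01))]:
        e=edges(A,B,lo,hi,rng)
        if len(e)<3: continue
        f1=np.polyfit(e[:,0],e[:,1],1); f2=np.polyfit(e[:,0],e[:,2],1)
        print(" ",nm,"lo",f1.round(4),"hi",f2.round(4),"n",len(e))
    hsv=cv2.cvtColor(p,cv2.COLOR_RGB2HSV)
    r=ok&((hsv[...,0]<8)|(hsv[...,0]>172))&(hsv[...,1]>120)&(abs(Lx)<.06)&(abs(Ly)<.06)
    print(" tab",[np.percentile(a[r],[3,50,97]).round(4) for a in (Lx,Ly,Z)])
```

```text
w1 rim z med 0.06054255795051668
 knuckle [197, 118, 14, 26, 295] x [0.0668 0.0717 0.079 ] y [-0.0762 -0.0501] ymid -0.0631 zmax 0.0692
 knuckle [203, 175, 14, 26, 278] x [0.0668 0.072  0.0793] y [-0.0132  0.013 ] ymid -0.0001 zmax 0.0693
  wall-x lo [-0.001  -0.0617] hi [-0.0152 -0.0547] n 16
  wall+x lo [0.0149 0.0536] hi [0.016  0.0645] n 16
  wall-y lo [-0.0055 -0.1163] hi [-0.0757 -0.1086] n 7
 tab [array([-0.0403, -0.0368, -0.0335]), array([-0.0131, -0.0009,  0.0129]), array([0.0944, 0.1054, 0.107 ])]
w2 rim z med 0.060498371512674655
 knuckle [269, 40, 14, 29, 332] x [0.0667 0.0726 0.0796] y [-0.076  -0.0499] ymid -0.0629 zmax 0.0691
 knuckle [271, 101, 13, 25, 274] x [0.0667 0.0729 0.0798] y [-0.0119  0.0137] ymid 0.0009 zmax 0.0693
 knuckle [274, 156, 12, 24, 255] x [0.0667 0.073  0.0802] y [0.051  0.0772] ymid 0.0641 zmax 0.0694
  wall-x lo [ 0.0038 -0.0617] hi [-0.0178 -0.0537] n 20
  wall+x lo [0.0143 0.0536] hi [0.0065 0.064 ] n 20
  wall-y lo [-0.0009 -0.1163] hi [-0.0029 -0.1089] n 7
  wall+y lo [0.0788 0.1096] hi [-0.0283  0.1181] n 7
 tab [array([0.0185, 0.0259, 0.0322]), array([-0.0119,  0.001 ,  0.0142]), array([0.0412, 0.0426, 0.0443])]
```

Run:
```python
from h import *
th=np.radians(28.4); ey=np.array([-np.sin(th),np.cos(th),0])
plan(np.array([.5385,-.185,.27])+ey*.09,-61.6)
```

```text
delta [354.4 144.   19.5] rot [ -0.02   0.04 -14.99] rows 7.661269030673252 1.7453751921329976
```

carry_out:
  motion:
    - {"delta_pos":[354,144,20],"rotation":[0,0,-15]}
    - {"delta_pos":[354,144,20],"rotation":[0,0,-15]}
    - {"delta_pos":[354,144,20],"rotation":[0,0,-15]}
    - {"delta_pos":[354,144,20],"rotation":[0,0,-15]}
    - {"delta_pos":[354,144,20],"rotation":[0,0,-15]}
    - {"delta_pos":[354,144,20],"rotation":[0,0,-15]}
    - {"delta_pos":[354,144,20],"rotation":[0,0,-15]}
    - {"delta_pos":[354,144,20],"rotation":[0,0,-15]}
  claw: 70

```text
clock: 5.7
position: [0.4935, -0.1087, 0.2678]
tool_rot: [3.138, 0.001, -1.077]
ft_force: [0.3, -0.3, 0.5]
grip_width: 0.673
grasp_force: 0.0
```

carry_out:
  motion:
    - {"delta_pos":[0,0,0],"rotation":[0,0,0]}
    - {"delta_pos":[0,0,0],"rotation":[0,0,0]}
    - {"delta_pos":[0,0,0],"rotation":[0,0,0]}

```text
clock: 6.0
position: [0.4954, -0.1054, 0.2689]
tool_rot: [3.14, 0.001, -1.076]
ft_force: [-0.7, 0.7, -0.8]
grip_width: 0.793
grasp_force: 0.0
```

Run:
```python
from h import *
p,d,K,R,t=grab("wrist"); s=manip.sense(); np.savez("w3.npz",p=p,d=d,K=K,R=R,t=t)
cv2.imwrite("pics/w3.png",p[:,:,::-1]); print(s["position"],s["qd"].round(3))
```

```text
[ 0.49563444 -0.10503679  0.26917796] [ 0.012 -0.002  0.007  0.002 -0.003  0.001]
```

View pics/w3.png

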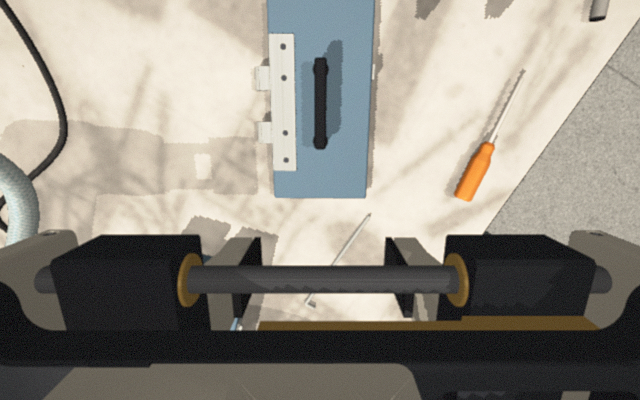

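The lid's handle bar is at (320,103), its knuckles at (262,77) and (264,131), and the pin at about (340,260), clear of the lid.

```bash
cat > lid.py <<'E'
from h import *
f=np.load("w3.npz"); p,d,K,R,t=[f[k] for k in "pdKRt"]
th=np.radians(28.4); ex=np.array([np.cos(th),np.sin(th),0]); ey=np.array([-np.sin(th),np.cos(th),0]); C=np.array([.5385,-.185,0])
P=cloud(d,K,R,t); Lx=(P-C)@ex; Ly=(P-C)@ey; Z=P[...,2]; ok=d>0; ok[232:]=0
hsv=cv2.cvtColor(p,cv2.COLOR_RGB2HSV)
dark=ok&(p.max(-1)<60)&(Z>.042)&(abs(Lx)<.04)&(abs(Ly)<.07)
q=[a[dark] for a in (Lx,Ly,Z)]; print("bar",dark.sum(),[np.percentile(a,[2,50,98]).round(4) for a in q],"slope",np.polyfit(q[1],q[0],1).round(4))
print(cv2.minAreaRect((P[dark][:,:2]*1000).astype(np.float32)))
plate=ok&(Z>.012)&(Z<.024)&(abs(Lx)<.07)&(abs(Ly)<.13)
print("plate z",np.median(Z[plate]))
for nm,A,B,rng in [("x",Lx,Ly,np.arange(-.05,.1,.01)),("y",Ly,Lx,np.arange(-.05,.05,.01))]:
    e=np.array([(b,np.percentile(A[plate&(abs(B-b)<.003)],.7),np.percentile(A[plate&(abs(B-b)<.003)],99.3)) for b in rng])
    print(nm,np.polyfit(e[:,0],e[:,1],1).round(4),np.polyfit(e[:,0],e[:,2],1).round(4))
kn=ok&(Z>.006)&(Lx>.064)&(Lx<.09)&(abs(Ly)<.06)
n,lab,st,ce=cv2.connectedComponentsWithStats(kn.astype(np.uint8))
for i in range(1,n):
    if st[i,4]>50:
        k=lab==i; print("kn",st[i].tolist(),np.percentile(Lx[k],[2,98]).round(4),np.percentile(Ly[k],[1,99]).round(4),np.percentile(Ly[k],[1,99]).mean().round(4),np.percentile(Z[k],95).round(4))
E
python3 lid.py
```

```text
bar 1020 [array([-0.0035,  0.0022,  0.0082]), array([-0.0458, -0.0018,  0.0473]), array([0.0485, 0.0505, 0.0523])] slope [0.0087 0.0022]
((540.1077270507812, -182.9458465576172), (13.373897552490234, 97.13054656982422), 27.86948585510254)
plate z 0.018924338511629946
x [ 0.0179 -0.0591] [-0.0205  0.0659]
y [-0.0033 -0.1122] [-0.0122  0.1158]
kn [254, 66, 16, 25, 354] [0.0644 0.0821] [-0.0445 -0.0183] -0.0314 0.021
kn [257, 121, 15, 23, 312] [0.0644 0.0825] [0.0189 0.0458] 0.0323 0.021
kn [43, 230, 31, 2, 57] [0.0802 0.0873] [0.0511 0.0525] 0.0518 0.3207
```

Run:
```python
from h import *
plan([.5400,-.1830,.045],-62.0)
```

```text
delta [ 89.8  -2.2 224.1] rot [0.06 0.03 0.42] rows 4.829174734079208 0.04915790436272843
```

carry_out:
  motion:
    - {"delta_pos":[48,-2,10],"rotation":[0,0,0.4]}
    - {"delta_pos":[90,-2,35],"rotation":[0,0,0.4]}
    - {"delta_pos":[90,-2,80],"rotation":[0,0,0.4]}
    - {"delta_pos":[90,-2,125],"rotation":[0,0,0.4]}
    - {"delta_pos":[90,-2,165],"rotation":[0,0,0.4]}
    - {"delta_pos":[90,-2,195],"rotation":[0,0,0.4]}
    - {"delta_pos":[90,-2,215],"rotation":[0,0,0.4]}
    - {"delta_pos":[90,-2,224],"rotation":[0,0,0.4]}

```text
clock: 6.85
position: [0.5393, -0.1827, 0.0434]
tool_rot: [3.138, 0.002, -1.081]
ft_force: [-0.2, 0.2, 0.7]
grip_width: 0.803
grasp_force: 0.0
```

carry_out:
  motion:
    - {"delta_pos":[0,0,0],"rotation":[0,0,0]}
    - {"delta_pos":[0,0,0],"rotation":[0,0,0]}

```text
clock: 7.05
position: [0.5411, -0.1834, 0.0467]
tool_rot: [-3.141, -0.001, -1.081]
ft_force: [-1.0, 0.2, 1.0]
grip_width: 0.799
grasp_force: 0.0
```

Run:
```python
from h import *
plan([.5400,-.1830,.045],-62.0)
```

```text
delta [-0.9  0.8  1.7] rot [-0.05 -0.04  0.05] rows 0.04209970494118678 0.009283661180659517
```

carry_out:
  motion:
    - {"delta_pos":[-1,0,2],"rotation":[0,0,0]}
    - {"delta_pos":[-1,0,2],"rotation":[0,0,0]}
    - {"delta_pos":[-1,0,2],"rotation":[0,0,0]}
    - {"delta_pos":[-1,0,2],"rotation":[0,0,0]}
    - {"delta_pos":[-1,0,2],"rotation":[0,0,0]}
    - {"delta_pos":[-1,0,2],"rotation":[0,0,0]}
    - {"delta_pos":[-1,0,2],"rotation":[0,0,0]}
    - {"delta_pos":[-1,0,2],"rotation":[0,0,0]}
  claw: 0
  grip_force: 50

```text
clock: 7.85
position: [0.5399, -0.183, 0.0439]
tool_rot: [-3.141, -0.0, -1.082]
ft_force: [1.6, 0.1, 0.0]
grip_width: 0.157
grasp_force: 50.0
```

Run:
```python
from h import *
s=manip.sense();print(s["position"],s["tool_rot"],s["grip_width"]*87.9,s["grasp_force"],s["ft_force"])
```

```text
[ 0.53989751 -0.18299095  0.04389864] [-3.14148881e+00 -8.13698472e-05 -1.08239217e+00] 13.785489553451766 50.00201761722565 [1.60515334e+00 1.40681546e-01 6.70918410e-04]
```

carry_out:
  motion:
    - {"delta_pos":[0,0,-15],"rotation":[0,0,0]}
    - {"delta_pos":[0,0,-40],"rotation":[0,0,0]}
    - {"delta_pos":[0,0,-75],"rotation":[0,0,0]}
    - {"delta_pos":[0,0,-110],"rotation":[0,0,0]}
    - {"delta_pos":[0,0,-140],"rotation":[0,0,0]}
    - {"delta_pos":[0,0,-150],"rotation":[0,0,0]}
    - {"delta_pos":[0,0,-150],"rotation":[0,0,0]}
    - {"delta_pos":[0,0,-150],"rotation":[0,0,0]}

```text
clock: 8.65
position: [0.5387, -0.1827, 0.192]
tool_rot: [3.14, 0.002, -1.083]
ft_force: [-1.5, 0.1, -4.3]
grip_width: 0.153
grasp_force: 50.0
```

Run:
```python
from h import *
s=manip.sense();print(s["ft_force"],s["wrist_torque"],s["position"])
plan([.5537,.1908,.17],-76.6)
```

```text
[-1.51094847  0.0721274  -4.26524974] [ 0.00595647  0.04060572 -0.0517383 ] [ 0.53868234 -0.18269689  0.19201467]
delta [-322.8 -188.4   22.3] rot [ 0.12  0.1  14.55] rows 7.488927870099084 1.6940943256368255
```

Straight path; go at about 30 mm/row with a soft stop.

carry_out:
  motion:
    - {"delta_pos":[-15,-9,0],"rotation":[0,0,1]}
    - {"delta_pos":[-45,-26,0],"rotation":[0,0,2]}
    - {"delta_pos":[-80,-47,0],"rotation":[0,0,4]}
    - {"delta_pos":[-115,-67,0],"rotation":[0,0,5]}
    - {"delta_pos":[-150,-88,0],"rotation":[0,0,7]}
    - {"delta_pos":[-185,-108,0],"rotation":[0,0,9]}
    - {"delta_pos":[-220,-128,0],"rotation":[0,0,10]}
    - {"delta_pos":[-250,-146,0],"rotation":[0,0,12]}

```text
clock: 9.45
position: [0.5501, 0.1079, 0.1914]
tool_rot: [3.138, -0.0, -1.292]
ft_force: [1.4, 0.3, -4.3]
grip_width: 0.155
grasp_force: 50.0
```

carry_out:
  motion:
    - {"delta_pos":[-30,-16,5],"rotation":[0,0,1.5]}
    - {"delta_pos":[-55,-28,15],"rotation":[0,0,2.5]}
    - {"delta_pos":[-65,-32,21],"rotation":[0,0,2.5]}
    - {"delta_pos":[-65,-32,21],"rotation":[0,0,2.5]}
    - {"delta_pos":[-65,-32,21],"rotation":[0,0,2.5]}
    - {"delta_pos":[-65,-32,21],"rotation":[0,0,2.5]}
    - {"delta_pos":[-65,-32,21],"rotation":[0,0,2.5]}

```text
clock: 10.15
position: [0.5643, 0.1767, 0.1731]
tool_rot: [-3.141, 0.0, -1.336]
ft_force: [0.0, 0.1, -4.6]
grip_width: 0.157
grasp_force: 50.0
```

Run:
```python
from h import *
plan([.5537,.1908,.15],-76.6)
p,d,K,R,t=grab("wrist"); s=manip.sense(); np.savez("w4.npz",p=p,d=d,K=K,R=R,t=t,pos=s["position"],rot=s["tool_rot"])
cv2.imwrite("pics/w4.png",p[:,:,::-1]); print(s["clock"],s["qd"].round(3),s["tool_rot"],s["wrist_torque"])
```

```text
delta [-16.1   7.   23.1] rot [-0.01  0.    0.03] rows 0.5806877239929803 0.003214808843935676
10.2 [ 0.003 -0.003  0.003 -0.003  0.002 -0.001] [-3.14118896e+00  1.49308879e-04 -1.33633831e+00] [ 0.02715849 -0.02671735 -0.015535  ]
```

View pics/w4.png

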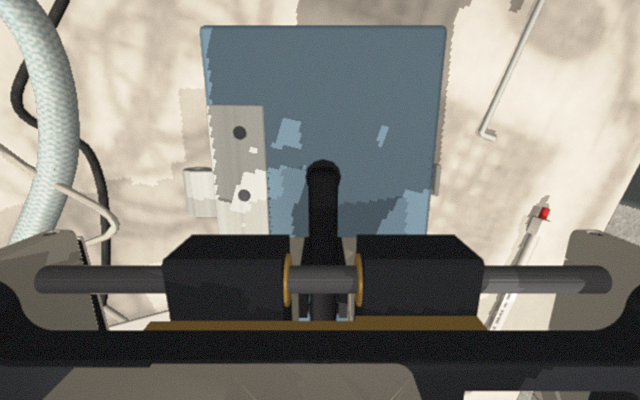

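The held lid fills columns 200-445, its front edge at row 28, and its -y knuckle is at (199,192).

Run:
```python
from h import *
f=np.load("w4.npz"); p,d,K,R,t,pos,rot=[f[k] for k in ["p","d","K","R","t","pos","rot"]]
th=rot[2]+np.pi/2; ex=np.array([np.cos(th),np.sin(th),0]); ey=np.array([-np.sin(th),np.cos(th),0])
P=cloud(d,K,R,t)-pos; Lx=P@ex; Ly=P@ey; Z=P[...,2]; ok=d>0; ok[232:]=0
pl=ok&(Z>-.033)&(Z<-.018)&(abs(Ly+.07)<.06)&(abs(Lx)<.075)
A=np.c_[Lx[pl],Ly[pl],np.ones(pl.sum())]; 
g=pl&(Lx<.02)&(Lx>-.055); B=np.c_[Lx[g],Ly[g],np.ones(g.sum())]
print("plate fit (tilt x,y,z0)",np.linalg.lstsq(B,Z[g],rcond=None)[0].round(4))
for nm,A,B,rng in [("x",Lx,Ly,np.arange(-.11,-.045,.007)),("y",Ly,Lx,np.arange(-.05,.05,.01))]:
    e=np.array([(b,np.percentile(A[pl&(abs(B-b)<.003)],.7),np.percentile(A[pl&(abs(B-b)<.003)],99.3)) for b in rng])
    print(nm,np.polyfit(e[:,0],e[:,1],1).round(4),np.polyfit(e[:,0],e[:,2],1).round(4)); print(e[:,1:].round(4).tolist())
k=ok&(Z>-.038)&(Lx>.067)&(Lx<.1)&(Ly<-.01)&(Ly>-.07)
print("kn",k.sum(),np.percentile(Lx[k],[2,98]).round(4),np.percentile(Ly[k],[1,99]).round(4),np.percentile(Z[k],95).round(4))
b=ok&(p.max(-1)<60)&(Z>-.005)&(Z<.02)&(abs(Lx)<.03)&(Ly<-.02)
print("bar",b.sum(),np.percentile(Lx[b],[2,50,98]).round(4),np.percentile(Ly[b],[1]).round(4),np.percentile(Z[b],[50,95]).round(4))
```

```text
plate fit (tilt x,y,z0) [ 0.0007  0.0026 -0.0251]
x [-0.0239 -0.0629] [0.0923 0.068 ]
[[-0.0608, 0.0596], [-0.0607, 0.0597], [-0.0608, 0.0597], [-0.0606, 0.0597], [-0.0605, 0.0596], [-0.0607, 0.0593], [-0.0606, 0.0593], [-0.0606, 0.0593], [-0.0607, 0.0592], [-0.0639, 0.0722]]
y [-0.0026 -0.1174] [-0.025  -0.0151]
[[-0.1172, -0.0113], [-0.1172, -0.0111], [-0.1174, -0.0111], [-0.1173, -0.0109], [-0.1173, -0.0114], [-0.1176, -0.0486], [-0.1173, -0.0111], [-0.1174, -0.0109], [-0.1174, -0.0111], [-0.1175, -0.0118]]
kn 943 [0.0673 0.0848] [-0.0462 -0.0199] 0.05
bar 1819 [-0.0071 -0.0006  0.006 ] [-0.0506] [0.0064 0.0076]
```

carry_out:
  motion:
    - {"delta_pos":[-16,6,10],"rotation":[0,0,0]}
    - {"delta_pos":[-16,6,25],"rotation":[0,0,0]}
    - {"delta_pos":[-16,6,40],"rotation":[0,0,0]}
    - {"delta_pos":[-16,6,52],"rotation":[0,0,0]}
    - {"delta_pos":[-16,6,57],"rotation":[0,0,0]}
    - {"delta_pos":[-16,6,57],"rotation":[0,0,0]}
    - {"delta_pos":[-16,6,57],"rotation":[0,0,0]}

```text
clock: 10.9
position: [0.5552, 0.1918, 0.1164]
tool_rot: [-3.141, 0.0, -1.336]
ft_force: [-0.1, 0.2, -2.8]
grip_width: 0.151
grasp_force: 50.0
```

Run:
```python
from h import *
plan([.5543,.1908,.100],-76.6); s=manip.sense(); print(s["ft_force"],s["tool_rot"])
p,d,K,R,t=grab("side"); cv2.imwrite("pics/s1.png",cv2.resize(p[130:215,270:400,::-1],None,fx=6,fy=6,interpolation=2))
```

```text
delta [ 0.7  1.1 16.4] rot [-0.04  0.    0.08] rows 0.3299376465032652 0.010275220058815907
[-0.10986556  0.156936   -2.79443879] [-3.14086088e+00  6.43253747e-05 -1.33556811e+00]
```

View pics/s1.png

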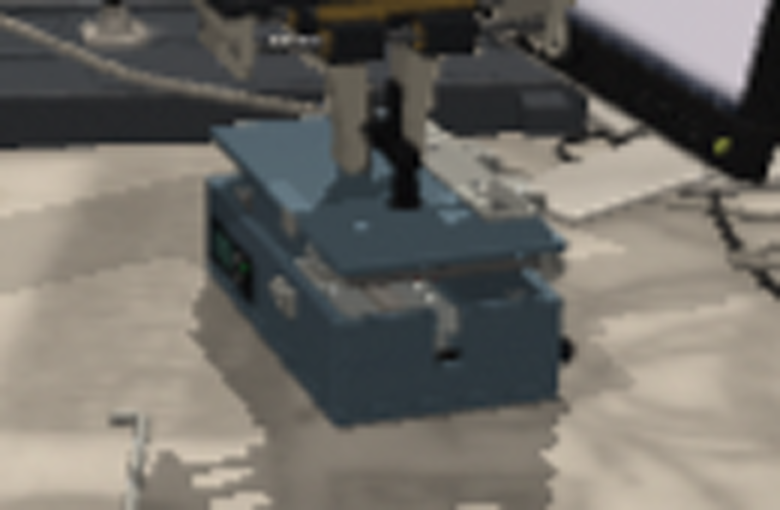

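The lid hovers level and square just above the rim. I'll lower it slowly.

carry_out:
  motion:
    - {"delta_pos":[1,1,4],"rotation":[0,0,0]}
    - {"delta_pos":[1,1,8],"rotation":[0,0,0]}
    - {"delta_pos":[1,1,11],"rotation":[0,0,0]}
    - {"delta_pos":[1,1,14],"rotation":[0,0,0]}
    - {"delta_pos":[1,1,14],"rotation":[0,0,0]}

```text
clock: 11.45
position: [0.554, 0.1905, 0.1016]
tool_rot: [3.141, -0.0, -1.335]
ft_force: [-1.5, -0.3, -2.4]
grip_width: 0.156
grasp_force: 50.0
```

carry_out:
  motion:
    - {"delta_pos":[0,0,2],"rotation":[0,0,0]}
    - {"delta_pos":[0,0,4],"rotation":[0,0,0]}
    - {"delta_pos":[0,0,5],"rotation":[0,0,0]}
    - {"delta_pos":[0,0,5],"rotation":[0,0,0]}

```text
clock: 11.85
position: [0.5541, 0.1906, 0.0971]
tool_rot: [-3.141, -0.0, -1.335]
ft_force: [-1.7, -0.4, 1.0]
grip_width: 0.159
grasp_force: 50.0
```

carry_out:
  motion:
    - {"delta_pos":[0,0,1],"rotation":[0,0,0]}
    - {"delta_pos":[0,0,2],"rotation":[0,0,0]}
    - {"delta_pos":[0,0,3],"rotation":[0,0,0]}
    - {"delta_pos":[0,0,3],"rotation":[0,0,0]}

```text
clock: 12.25
position: [0.5541, 0.1906, 0.0941]
tool_rot: [-3.141, 0.0, -1.335]
ft_force: [-1.5, -1.5, 4.0]
grip_width: 0.151
grasp_force: 50.0
```

carry_out:
  motion:
    - {"delta_pos":[0,0,1],"rotation":[0,0,0]}
    - {"delta_pos":[0,0,1],"rotation":[0,0,0]}
    - {"delta_pos":[0,0,1],"rotation":[0,0,0]}

```text
clock: 12.55
position: [0.554, 0.1905, 0.0939]
tool_rot: [-3.141, -0.0, -1.335]
ft_force: [-5.2, -2.1, 10.6]
grip_width: 0.156
grasp_force: 50.0
```

Run:
```python
from h import *
p,d,K,R,t=grab("wrist"); s=manip.sense(); print(s["ft_force"],s["wrist_torque"],s["tool_rot"],s["position"])
th=np.radians(13.4); ex=np.array([np.cos(th),np.sin(th),0]); ey=np.array([-np.sin(th),np.cos(th),0]); C=np.array([.5537,.1908,0])
P=cloud(d,K,R,t)-C; Lx=P@ex; Ly=P@ey; Z=P[...,2]; ok=d>0; ok[232:]=0
g=ok&(abs(Lx+.02)<.035)&(Ly<-.05)&(Ly>-.112)&(abs(Z-.078)<.01)
c=np.linalg.lstsq(np.c_[Lx[g],Ly[g]+.08,np.ones(g.sum())],Z[g],rcond=None)[0]; print("plate",c.round(4),g.sum())
w=ok&(Z<.066)&(Z>.05)&(abs(Ly+.04)<.09)&(abs(Lx)<.1)
for y in np.arange(-.076,-.01,.004):
    k=ok&(abs(Ly-y)<.002)&(Lx>.066)&(Lx<.095)&(Z>.05)&(Z<.085)
    if k.sum()>5: print(round(y,3),k.sum(),"xmax",np.percentile(Lx[k],98).round(4),"ztop",np.percentile(Z[k],95).round(4))
cv2.imwrite("pics/w5.png",p[:,:,::-1])
```

```text
[-5.05943375 -2.36656042 11.08679289] [-0.39820153  1.7547708   0.01413206] [-3.14103070e+00 -3.79842390e-05 -1.33514104e+00] [0.55407541 0.19056331 0.09388874]
plate [0.0003 0.0009 0.0689] 14809
-0.076 165 xmax 0.0786 ztop 0.0693
-0.072 191 xmax 0.0788 ztop 0.0692
-0.068 188 xmax 0.0785 ztop 0.0692
-0.064 168 xmax 0.0789 ztop 0.0692
-0.06 186 xmax 0.0787 ztop 0.0693
-0.056 172 xmax 0.0789 ztop 0.0691
-0.052 136 xmax 0.0786 ztop 0.0693
-0.048 55 xmax 0.0791 ztop 0.0681
-0.044 188 xmax 0.0791 ztop 0.0707
-0.04 145 xmax 0.0794 ztop 0.0711
-0.036 138 xmax 0.0795 ztop 0.0708
-0.032 141 xmax 0.0795 ztop 0.0709
-0.028 133 xmax 0.0794 ztop 0.0706
-0.024 135 xmax 0.0791 ztop 0.071
-0.02 79 xmax 0.0794 ztop 0.0708
-0.012 280 xmax 0.079 ztop 0.0687
```

View pics/w5.png

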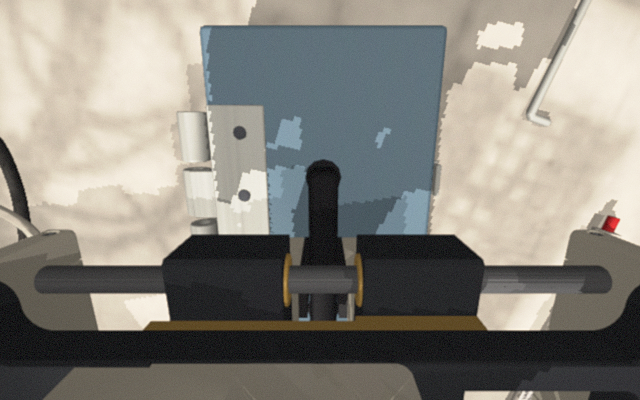

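The lid knuckle sits between the heater's knuckles at (200,190). The plate is level and at its home height, with 11 N pressing it down. One short steadiness check, then I hand in.

carry_out:
  motion:
    - {"delta_pos":[0,0.5,0.5],"rotation":[0,0,0]}
    - {"delta_pos":[0,0.5,0.5],"rotation":[0,0,0]}
    - {"delta_pos":[0,0.5,0.5],"rotation":[0,0,0]}
    - {"delta_pos":[0,0.5,0.5],"rotation":[0,0,0]}
    - {"delta_pos":[0,0.5,0.5],"rotation":[0,0,0]}
    - {"delta_pos":[0,0.5,0.5],"rotation":[0,0,0]}

```text
clock: 13.2
position: [0.554, 0.1905, 0.0938]
tool_rot: [-3.14, -0.0, -1.335]
ft_force: [-4.8, -2.0, 13.0]
grip_width: 0.155
grasp_force: 50.0
```

```bash
python3 -c "
from h import *
print(order.finish_job())"
```

```text
the job is handed in; nothing more can be done
None
```

The job is handed in at about 13 s: the strap is down across the column, and the lid is seated level on the rim with its visible knuckle between the heater's, the handle still gripped and held down with about 13 N. The hand-in gave no verdict, so I don't know how it was judged.

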